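Index the drilling jig on its hidden hole

TASK

Take the thinner of the two steel pins out of the wooden pin block and put it into the raised bush of the aluminium drilling template. Pressing on it lightly, slide the pin and the template with it to the robot's left until the pin drops into the index hole hidden in the wooden stile underneath; seat it fully home, its head down on the bush, and let go. A few newtons are enough, so never force the pin, and leave the thicker pin, the try square and the pencil where they are.

Things in the scene. Friction and masses are not known exactly. Their poses are not given: they have to be found in the camera images.
- jig_base: Plywood drilling-jig base, 150 x 300 x 15 mm, fixed. Origin: centre of its underside, on the bench top; y along its long side (the way the template slides), z up. Two dark wooden fences stand on it along y; a light wooden stile, 64 mm wide, is clamped between them, its top face 43 mm above the bench, with the index hole in the middle of its width (x = 0 of this frame), hidden under the template.
- template: Aluminium plate 120 x 176 x 8 mm bridging the fences. It slides along the base's y only, against about 2 N of friction, stays where it is left, and stops 55 mm either side of the base's middle; it starts close to its -y stop. Origin on the bush axis at the plate's underside, 44 mm above the bench; axes as the base's. Four 5 mm drill guides in a row with the bush are too small for the pin.
- bush_mouth (a point): Centre of the mouth of the raised steel index bush in the middle of the template (the only raised ring), 14 mm above the template's origin, 58 mm above the bench. Bore 12 mm straight down through the plate, widened to 16 mm over the top 3 mm; 29 mm outside at the rim. The stile's face is 15 mm below the mouth.
- index_pin: The thinner loose steel pin, upright in the pin block: shank 10 mm x 36 mm with chamfered foot, then a round dark head 22 mm x 45 mm tall (81 mm in all, about 90 g). Origin: centre of the foot; z up to the head. In the bush but not in the hole, the foot is on the stile 43 mm above the bench and the head 21 mm off the bush; seated, the head lies on the bush, foot 22 mm above the bench.
- pin_tip (a point): The centre of the foot of the thinner pin (same point as the origin of index_pin).
- thick_pin: The thicker steel pin, loose, in the other hole of the pin block: shank 14 mm diameter, 36 mm long; head 30 mm diameter, 45 mm tall. It does not fit the bush. Origin at the foot of the shank. Which of the two holes holds which pin varies.
- pin_block: Wooden block 70 x 150 x 45 mm, fixed; origin: centre of its underside, z up. Two 16 mm holes in its top at x = 0, y = -45 and +18 mm hold the pins loosely upright, heads resting on the block's top 45 mm above the bench (feet 9 mm above the bench). A 5 mm drill bit stands 30 mm proud of the top at x = -18, y = 65 mm.
- try_square: Try square with a wooden stock, 100 x 204 x 19 mm, lying loose on the bench beyond the jig; a bystander.
- pencil: Yellow pencil, 8 x 171 mm, lying loose on the bench in front of the jig; a bystander.
- stile_face (a point): Point on the top face of the stile above the base's origin, 43 mm above the bench; axes as the base's. The index hole is blind, round, 12.6 mm wide, 26 mm deep, slightly chamfered. Its place along y is not marked or measured: at the start it is 10 to 78 mm from the bush axis towards +y of the base.
Mind the look-alikes: they are no part of the job. What is shaped like the index_pin but green is not meant.

How it is judged:
By the outcome, as a careful person would: the job done as asked, in the order asked, and still so for the second after the job is handed in, with the robot touching nothing.
It also fails if it takes over 64 s, if anything falls off the work surface, if the arm or the gripper's body presses on something with over 40 N, if the wrist force passes 120 N, or if a joint passes its speed limit or range.

ROBOT

A 7-joint arm with a two-finger parallel gripper is mounted at the origin on a cart in front of the work surface, level with it; the furniture and walls round the work are solid. World frame = base frame: x ahead of the robot, y to its left, z up, the work surface at z = 0. Lengths are in m, angles in rad, forces in N, time in s.
With the tool pointing down it reaches from about 0.4 to 0.85 m from the base axis. Payload 6.9 kg.
Tool frame: the origin (TCP) lies midway between the tips of the shut fingers; the grasp point (between the pads) lies 19 mm behind it; z points along the fingers, y is the line along which they close (so a half turn about z gives the same grasp; the last joint's range is limited). The gripper opens to 85 mm and grips with 20 to 120 N. Pads are 22 mm wide; open, the fingers measure 114 mm over their backs; the gripper's body (76 mm by 85 mm) begins 54 mm behind the grasp point. The pads swing forward as they close: fully open they stand 13 mm farther back than shut.
Start: joints at [-1.228, 0.507, -0.238, 1.5, 0.126, 1.149, -0.155], TCP at [0.147, 0.608, 0.231] pointing down, gripper open.
Joint ranges: [-3.08, 3.08], [-0.24, 2.05], [-1.43, 1.35], [0, 2.5], [-1.52, 4.66], [0.17, 1.96], [-2.89, 2.89]. Speed limits (rad/s): [2.39, 2.39, 3.14, 3.14, 3.14, 3.14, 3.14].

INTERFACE

Orientations are given as a rotation vector (axis times angle).
In Python, from rig import sensors, vision, job gives the robot as it stands.
- The arm moves only by the tool move_arm, never from a script. Its argument "deltas" is a list that holds one entry, the list of rows, each a list of 5 numbers: the opening, from -1 (shut) to 1 (fully open), then the shift along the tool's x, y, z in m, then the turn about the tool's z in rad. In form: [[[hand, tx, ty, tz, roll], ...]]. A call has 1 to 12 rows; each row is the pose to reach, as a shift and turn from the pose commanded when the call began, along the tool's axes at that moment; what a row does not reach only later rows make up. A row lasts 1/12 s, in which the tool goes at most 41.7 mm and 7.16 degrees, less where a joint would pass 70% of its speed; a pose out of reach is approached as far as the arm can. A call with a gripper value outside its range is refused whole. The fingers move at their own pace and stop on an object; "force" is the grip in N (left out, the last holds). Time passes only in rows, so rows that repeat a pose let the fingers close. It gives the time, the measured TCP pose, the force, the opening and the grip force at its end, in the units of the state.
- sensors.get_state(): the state, without advancing time (a new reading comes with each control period).
- vision.capture(name): name is "scene" or "top" or "wrist"; returns a dict with "pixels" (420x560x3 uint8, red, green, blue), "fx", "fy", "cx", "cy" (pixels), "k1" (the pictures are not rectified: a ray, as slopes to the right and down, at radius r is drawn at 1 + k1 r^2 times it, then the intrinsics apply), "cam_to_world" (4x4, takes a point from camera to world coordinates). Camera axes: x right, y up, looking along -z (the intrinsics and any distortion apply to the point x, -y, -z); pixel columns grow to the right and rows downward; lengths in m; the calibration is good to about 2 mm. A picture is of the moment at which its call begins. There is no depth.
- job.finish_job(): hands the job in; it is judged then, once.
The state is a dict: "time_s": time; "joint_pos": joint angles; "qvel": joint speeds; "effort": joint torques, N m; "eef_pos": TCP position; "ee_rot": TCP orientation; "wrist_force": force on the tool from outside, world axes, zero at the start; "wrist_torque": the same for the moment, N m; "grip_width": opening from 0.0 (shut) to 1.0 (fully open); "grip_force": force on a finger pad.
Only numpy, scipy, OpenCV 4.12 (cv2) and the standard library are available. Lean on these libraries where they do the work, as an engineer would, in place of code of your own. Each camera call takes 0.05 s, during which the arm holds its last target. There are 200 camera calls.

## Working session

There is one attempt and no reset: what is moved stays moved. The work goes in short steps, Python scripts to look and compute and a tool call to move; the robot and the scene stay as the last step left them, time stands still between calls to the robot, and variables do not carry over. Pictures are saved under pics/ and viewed, at most 10 in all, crops included, and the job is handed in when it is done.

Besides the shell and the picture viewer there is one more tool, called after "Call:" as name(argument=value, ...) on one line, values as JSON. move_arm: Moves the arm, as the interface text tells. Its arguments: {"type":"object","properties":{"deltas":{"type":"array","items":{"type":"array","items":{"type":"array","items":{"type":"number"}}}},"force":{"type":"number"}},"required":["deltas"]}

```bash
mkdir -p pics; cat > h.py <<'E'
import numpy as np, cv2
from rig import sensors, vision, job
from scipy.spatial.transform import Rotation as R
def shot(n,f):
    c=vision.capture(n); cv2.imwrite('pics/'+f+'.png',cv2.cvtColor(np.array(c['pixels']),cv2.COLOR_RGB2BGR)); 
    np.savez('pics/'+f+'.npz',**{k:np.array(v) for k,v in c.items() if k!='pixels'}); return c
def px2w(f,u,v,z):
    c=np.load('pics/'+f+'.npz'); d=np.array([(u-c['cx'])/c['fx'],(v-c['cy'])/c['fy']]); s=d.copy()
    for _ in range(30): s=d/(1+c['k1']*(s@s))
    M=c['cam_to_world']; r=M[:3,:3]@np.array([s[0],-s[1],-1]); o=M[:3,3]
    return o+r*(z-o[2])/r[2]
def w2px(f,p):
    c=np.load('pics/'+f+'.npz'); M=c['cam_to_world']; q=M[:3,:3].T@(np.array(p)-M[:3,3]); s=np.array([q[0],-q[1]])/-q[2]
    s=s*(1+c['k1']*(s@s)); return s*[c['fx'],c['fy']]+[c['cx'],c['cy']]
E
python3 - <<'E'
from h import *
a=[]
for n in('scene','top'):
    c=shot(n,n+'0'); a.append(c['pixels']); print(n,np.round(c['cam_to_world'],3).tolist(),c['fx'],c['k1'])
s=sensors.get_state(); print({k:np.round(v,4).tolist() for k,v in s.items()}); print(R.from_rotvec(s['ee_rot']).as_matrix().round(3))
E
```

```text
scene [[0.429, 0.474, -0.769, -0.105], [-0.903, 0.217, -0.37, -0.291], [-0.008, 0.854, 0.521, 0.56], [0.0, 0.0, 0.0, 1.0]] 411.2712368122634 0.021979175116912626
top [[0.013, 0.993, -0.121, 0.481], [-1.0, 0.013, 0.003, 0.06], [0.005, 0.121, 0.993, 1.115], [0.0, 0.0, 0.0, 1.0]] 507.05529020608526 -0.19351877612044416
{'time_s': 0.1, 'joint_pos': [-1.2285, 0.5083, -0.2376, 1.501, 0.1258, 1.1489, -0.1548], 'qvel': [0.0018, -0.0007, -0.0011, -0.001, 0.002, 0.0013, -0.0023], 'effort': [-0.0046, -62.184, -2.1942, -25.0206, 0.0126, 0.0078, -0.0], 'eef_pos': [0.1466, 0.6071, 0.2305], 'ee_rot': [-0.371, -3.1195, 0.0026], 'wrist_force': [0.5217, -0.161, -0.1879], 'wrist_torque': [0.0061, -0.0075, 0.0241], 'grip_force': 0.0, 'grip_width': 0.9977}
[[-0.972  0.235 -0.   ]
 [ 0.235  0.972 -0.002]
 [-0.    -0.002 -1.   ]]
```

View pics/top0.png

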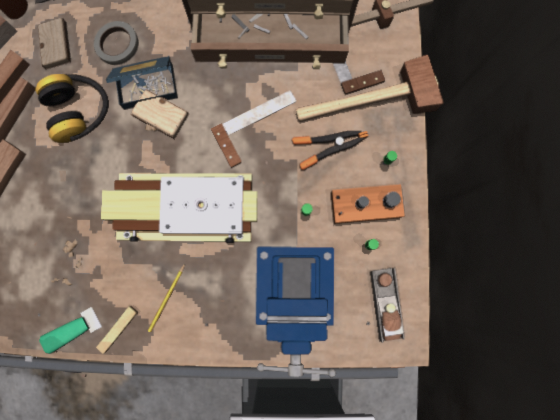

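View pics/scene0.png

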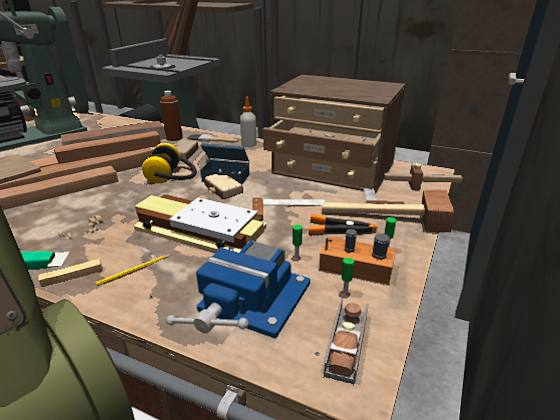

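The top view shows the pin block at about (368,204), with the thin pin near (362,202) and the thick one near (392,200). The green pins are decoys. The template is at about (201,205), right of the base's middle, so the base's +y is the robot's left. I'll enlarge both.

```bash
python3 - <<'E'
from h import *
i=cv2.imread('pics/top0.png')
a=cv2.resize(i[165:245,95:265],None,fx=4,fy=4,interpolation=cv2.INTER_CUBIC)[:, :680]
b=cv2.resize(i[175:230,325:425],None,fx=5,fy=5,interpolation=cv2.INTER_CUBIC)
o=np.zeros((600,680,3),np.uint8);o[:320]=a;o[320:595,:500]=b;cv2.imwrite('pics/c1.png',o)
E
```

```text
(no output)
```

View pics/c1.png

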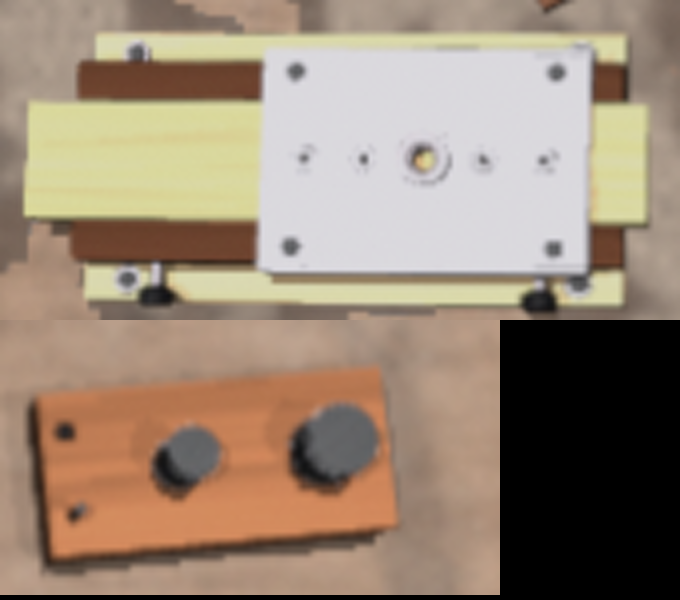

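The crop puts the thin pin's head top at full-image (363.8, 201.6), the thick one at (393.4, 198.8) and the bush ring at (202, 205).

```bash
python3 - <<'E'
from h import *
f=lambda n,u,v,z:print(n,px2w('top0',u,v,z).round(4))
f('thin',363.8,201.6,.09);f('thick',393.4,198.8,.09);f('bush',202,205,.058)
for u,v in((296,71),(556,72),(290,246),(553,249),(305,158),(546,160)): f('scr',95+u/4,165+v/4,.052)
for u,v in((38,396),(380,368),(397,524),(50,557)): f('blk',325+u/5,175+(v-320)/5,.045)
for u,v in((390,157),(307,209),(372,244)): f('green',u,v,.09)
E
```

```text
thin [ 0.6145 -0.1171  0.09  ]
thick [ 0.6212 -0.179   0.09  ]
bush [0.607  0.2188 0.058 ]
scr [0.6547 0.2926 0.052 ]
scr [0.6557 0.1527 0.052 ]
scr [0.5608 0.2922 0.052 ]
scr [0.5614 0.1521 0.052 ]
scr [0.6079 0.2858 0.052 ]
scr [0.6085 0.1569 0.052 ]
blk [ 0.6441 -0.0577  0.045 ]
blk [ 0.6586 -0.2069  0.045 ]
blk [ 0.5908 -0.2132  0.045 ]
blk [ 0.575  -0.0628  0.045 ]
green [ 0.7091 -0.1735  0.09  ]
green [ 5.978e-01 -5.000e-04  9.000e-02]
green [ 0.5278 -0.1335  0.09  ]
```

Call:
move_arm(deltas=[[[0.2,-0.355,-0.179,-0.02,0.3],[0.2,-0.355,-0.179,-0.02,0.6],[0.2,-0.355,-0.179,-0.02,0.9],[0.2,-0.355,-0.179,-0.02,1.237],[0.2,-0.355,-0.179,-0.02,1.237],[0.2,-0.355,-0.179,-0.02,1.237],[0.2,-0.355,-0.179,-0.02,1.237],[0.2,-0.355,-0.179,-0.02,1.237],[0.2,-0.355,-0.179,-0.02,1.237],[0.2,-0.355,-0.179,-0.02,1.237],[0.2,-0.355,-0.179,-0.02,1.237],[0.2,-0.355,-0.179,-0.02,1.237]]], force=40)

```text
time_s: 1.1
eef_pos: [0.4507, 0.3489, 0.2509]
ee_rot: [2.114, 2.323, -0.001]
wrist_force: [0.1, 0.6, -0.3]
grip_width: 0.598
grip_force: 0.0
```

```bash
cat >> h.py <<'E'
def to(p,ydeg=None):
    s=sensors.get_state(); M=R.from_rotvec(s['ee_rot']).as_matrix(); e=np.array(s['eef_pos'])
    y=np.degrees(np.arctan2(M[1,1],M[0,1]))
    print('t',s['time_s'],'pos',e.round(4),'y',y.round(2),'zax',M[:,2].round(3),'j',np.round(s['joint_pos'],2),'F',np.round(s['wrist_force'],1),'grip',s['grip_width'],s['grip_force'])
    if p is not None: print('delta',(M.T@(np.array(p)-e)).round(4),'roll',None if ydeg is None else round(np.radians(y-ydeg),3))
E
python3 -c "
from h import *
to([.615,-.117,.2],5.5)"
```

```text
t 1.1 pos [0.4507 0.3489 0.2509] y 5.4 zax [-0.    -0.001 -1.   ] j [-0.79  0.4   0.13  1.62 -0.06  1.12 -0.55] F [ 0.1  0.6 -0.3] grip 0.5979835313925931 0.0
delta [-0.4792  0.1198  0.0512] roll -0.002
```

Call:
move_arm(deltas=[[[0.2,-0.479,0.12,0.05,0],[0.2,-0.479,0.12,0.05,0],[0.2,-0.479,0.12,0.05,0],[0.2,-0.479,0.12,0.05,0],[0.2,-0.479,0.12,0.05,0],[0.2,-0.479,0.12,0.05,0],[0.2,-0.479,0.12,0.05,0],[0.2,-0.479,0.12,0.05,0],[0.2,-0.479,0.12,0.05,0],[0.2,-0.479,0.12,0.05,0],[0.2,-0.479,0.12,0.05,0],[0.2,-0.479,0.12,0.05,0]]])

```text
time_s: 2.1
eef_pos: [0.616, -0.1151, 0.2006]
ee_rot: [-2.106, -2.33, -0.001]
wrist_force: [0.9, 0.1, 0.2]
grip_width: 0.598
grip_force: 0.0
```

```bash
python3 -c "
from h import *
shot('wrist','w1')
to([.615,-.117,.2],5.5); print(w2px('w1',[.6145,-.1171,.09]),w2px('w1',[.6212,-.179,.09]))"
```

```text
t 2.15 pos [ 0.6167 -0.1248  0.1998] y 5.28 zax [-0.    -0.006 -1.   ] j [ 0.03  0.54  0.22  1.54 -0.12  1.07  0.36] F [ 2.6 -7.3  0.5] grip 0.5953861665527294 0.0
delta [ 0.0079 -0.001  -0.0003] roll -0.004
[281.87546687 210.27158866] [282.42781256 274.66178469]
```

View pics/w1.png

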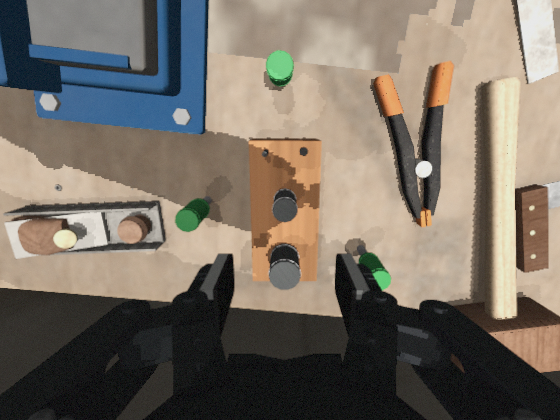

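The wrist view shows the thin pin's head top at about (285, 212) and the thick one at (285, 274). Both match the prediction to within 3 px.

```bash
python3 -c "
from h import *
i=cv2.imread('pics/w1.png'); cv2.imwrite('pics/w1c.png',cv2.resize(i[180:295,235:335],None,fx=5,fy=5,interpolation=cv2.INTER_CUBIC))
print(px2w('w1',285,212,.09),px2w('w1',285,274,.09)); to([.615,-.117,.08],5.5)"
```

```text
[ 0.61737065 -0.11838579  0.09      ] [ 0.623508   -0.17807955  0.09      ]
t 2.15 pos [ 0.6167 -0.1248  0.1998] y 5.28 zax [-0.    -0.006 -1.   ] j [ 0.03  0.54  0.22  1.54 -0.12  1.07  0.36] F [ 2.6 -7.3  0.5] grip 0.5953861665527294 0.0
delta [ 0.0086 -0.0009  0.1197] roll -0.004
```

View pics/w1c.png

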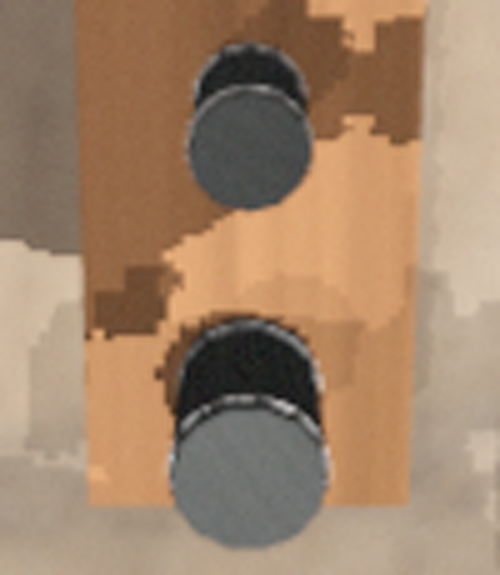

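Call:
move_arm(deltas=[[[0.1,0.0005,0.001,0.03,0],[0.1,0.0005,0.001,0.06,0],[0.1,0.0005,0.001,0.085,0],[0.1,0.0005,0.001,0.105,0],[0.1,0.0005,0.001,0.12,0],[0.1,0.0005,0.001,0.132,0],[0.1,0.0005,0.001,0.14,0],[0.1,0.0005,0.001,0.144,0],[0.1,0.0005,0.001,0.144,0],[0.1,0.0005,0.001,0.144,0],[-0.3,0.0005,0.001,0.144,0],[-0.6,0.0005,0.001,0.144,0]]])

```text
time_s: 3.15
eef_pos: [0.6171, -0.1144, 0.0583]
ee_rot: [2.11, 2.326, 0.001]
wrist_force: [-0.7, -1.0, 0.7]
grip_width: 0.278
grip_force: 0.1
```

```bash
python3 -c "
from h import *
to(None)"
```

```text
t 3.15 pos [ 0.6171 -0.1144  0.0583] y 5.56 zax [ 0.002 -0.    -1.   ] j [ 0.04  0.69  0.18  1.7  -0.16  0.76  0.39] F [-0.7 -1.   0.7] grip 0.2775280847348436 0.12936496641486883
```

Call:
move_arm(deltas=[[[-1,0,0,0,0],[-1,0,0,0,0],[-1,0,0,0,0],[-1,0,0,0,0],[-1,0,0,0,0],[-1,0,0,0,0]]], force=50)

```text
time_s: 3.65
eef_pos: [0.6171, -0.1144, 0.0583]
ee_rot: [2.11, 2.325, 0.002]
wrist_force: [-0.7, 1.1, 6.6]
grip_width: 0.24
grip_force: 49.0
```

```bash
python3 -c "
from h import *
to([.616,-.1165,.056],5.5)"
```

```text
t 3.65 pos [ 0.6171 -0.1144  0.0583] y 5.55 zax [ 0.002 -0.    -1.   ] j [ 0.04  0.69  0.18  1.7  -0.16  0.76  0.39] F [-0.7  1.1  6.6] grip 0.24021331801115633 48.96318149752915
delta [-0.002  -0.0013  0.0023] roll 0.001
```

Call:
move_arm(deltas=[[[-1,0,0,-0.02,0],[-1,0,0,-0.045,0],[-1,0,0,-0.08,0],[-1,0,0,-0.115,0],[-1,0,0,-0.14,0],[-1,0.03,0,-0.14,-0.1],[-1,0.065,0,-0.14,-0.22],[-1,0.1,-0.003,-0.14,-0.34],[-1,0.135,-0.009,-0.14,-0.46],[-1,0.17,-0.015,-0.14,-0.58],[-1,0.2,-0.018,-0.14,-0.7],[-1,0.22,-0.021,-0.14,-0.8]]])

```text
time_s: 4.65
eef_pos: [0.573, 0.1067, 0.1973]
ee_rot: [-1.024, -2.969, -0.002]
wrist_force: [-0.8, -0.1, -0.9]
grip_width: 0.242
grip_force: 49.1
```

```bash
python3 -c "
from h import *
to([.607,.2188,.16],90)"
```

```text
t 4.65 pos [0.573  0.1067 0.1973] y 51.95 zax [-0.001  0.002 -1.   ] j [-0.21  0.47 -0.02  1.67  0.01  1.01  0.67] F [-0.8 -0.1 -0.9] grip 0.242201252413333 49.052175355609506
delta [0.0423 0.1092 0.0375] roll -0.664
```

Call:
move_arm(deltas=[[[-1,0.012,0.03,0.01,-0.11],[-1,0.024,0.06,0.02,-0.22],[-1,0.034,0.085,0.03,-0.34],[-1,0.039,0.1,0.037,-0.45],[-1,0.041,0.106,0.037,-0.56],[-1,0.042,0.109,0.037,-0.664],[-1,0.042,0.109,0.037,-0.664],[-1,0.042,0.109,0.037,-0.664],[-1,0.042,0.109,0.037,-0.664]]])

```text
time_s: 5.4
eef_pos: [0.6094, 0.2132, 0.1603]
ee_rot: [-0.022, -3.141, 0.001]
wrist_force: [-0.1, 0.1, 0.3]
grip_width: 0.239
grip_force: 49.1
```

```bash
python3 -c "
from h import *
a=shot('wrist','w2')['pixels']; b=shot('top','t2')['pixels']; s=shot('scene','s2')['pixels']
to([.607,.2188,.16],90)
o=np.zeros((600,800,3),np.uint8)
o[:315,:420]=cv2.resize(np.array(a),(420,315))
o[:280,420:800]=cv2.resize(np.array(b)[170:240,155:250],None,fx=4,fy=4,interpolation=cv2.INTER_CUBIC)
u,v=w2px('s2',[.607,.2188,.1]).astype(int); print(u,v)
o[320:600,:480]=cv2.resize(np.array(s)[v-35:v+35,u-60:u+60],None,fx=4,fy=4,interpolation=cv2.INTER_CUBIC)
cv2.imwrite('pics/m2.png',o[:,:,::-1])"
```

```text
t 5.55 pos [0.6095 0.2135 0.1605] y 89.3 zax [ 0. -0. -1.] j [-0.26  0.6  -0.2   1.54  0.13  1.02  1.07] F [ 0.   0.  -0.7] grip 0.2401605198514142 49.09812693600543
delta [0.0026 0.0053 0.0005] roll -0.012
213 198
```

View pics/m2.png

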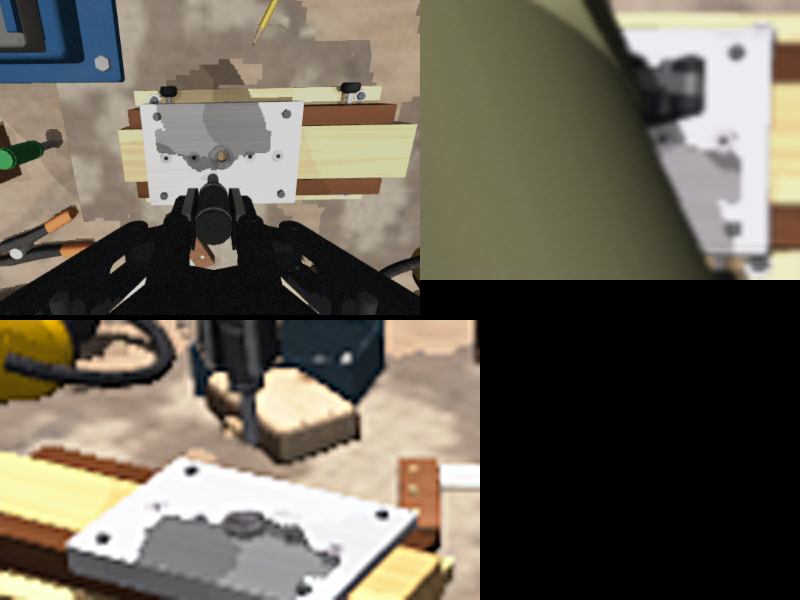

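The wrist view shows the bush at about (295, 208) and the pin foot near (283, 236). I'll enlarge that area.

```bash
python3 -c "
from h import *
i=cv2.imread('pics/w2.png'); cv2.imwrite('pics/w2c.png',cv2.resize(i[185:285,240:340],None,fx=6,fy=6,interpolation=cv2.INTER_CUBIC))
print(w2px('w2',[.607,.2188,.058]),w2px('w2',[.6095,.2135,.1112]))"
```

```text
[291.06364747 207.92241926] [284.84801747 232.83337333]
```

View pics/w2c.png

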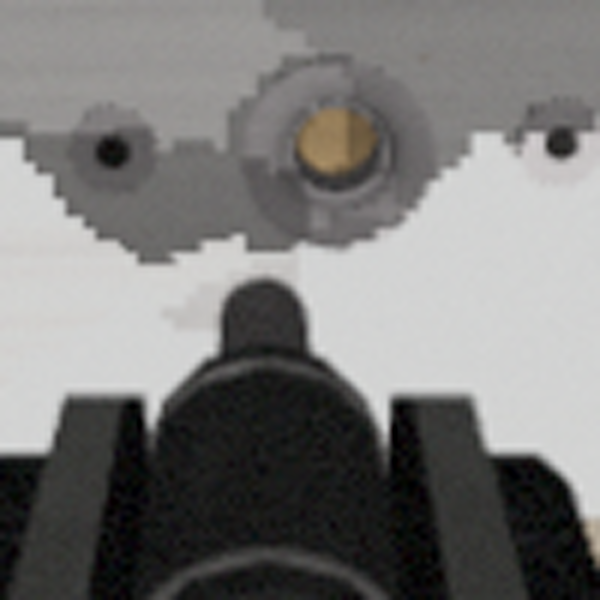

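The crop puts the bush mouth centre at about (297, 210) and the foot centre at about (284, 237.5).

```bash
python3 -c "
from h import *
b=px2w('w2',297,210,.058);f=px2w('w2',284,237.5,.1112);print(b,f,b-f)
s=np.array(sensors.get_state()['eef_pos']); t=s+b-f; t[2]=s[2]; to(t,90)
for u,v in((258.7,210),(333.5,208.8)):print(px2w('w2',u,v,.052))"
```

```text
[0.60888153 0.22378975 0.058     ] [0.61286023 0.21288284 0.1112    ] [-0.0039787   0.01090692 -0.0532    ]
t 5.55 pos [0.6095 0.2135 0.1605] y 89.3 zax [ 0. -0. -1.] j [-0.26  0.6  -0.2   1.54  0.13  1.02  1.07] F [ 0.   0.  -0.7] grip 0.2401605198514142 49.09812693600543
delta [ 0.0041  0.0109 -0.    ] roll -0.012
[0.61018994 0.19095997 0.052     ]
[0.60993269 0.255477   0.052     ]
```

Call:
move_arm(deltas=[[[-1,0.002,0.005,0.01,-0.012],[-1,0.004,0.0105,0.02,-0.012],[-1,0.004,0.0105,0.032,-0.012],[-1,0.004,0.0105,0.04,-0.012],[-1,0.004,0.0105,0.042,-0.012],[-1,0.004,0.0105,0.042,-0.012],[-1,0.004,0.0105,0.042,-0.012],[-1,0.004,0.0105,0.042,-0.012]]])

```text
time_s: 6.22
eef_pos: [0.606, 0.2246, 0.1188]
ee_rot: [-0.003, 3.141, 0.0]
wrist_force: [-1.2, 0.8, -0.9]
grip_width: 0.237
grip_force: 49.1
```

```bash
python3 -c "
from h import *
shot('wrist','w3'); to(None)
i=cv2.imread('pics/w3.png'); cv2.imwrite('pics/w3c.png',cv2.resize(i[185:285,240:340],None,fx=6,fy=6,interpolation=cv2.INTER_CUBIC))"
```

```text
t 6.2667 pos [0.606  0.2246 0.1189] y 90.11 zax [ 0.001  0.    -1.   ] j [-0.28  0.64 -0.2   1.59  0.15  0.93  1.05] F [ 0.   0.3 -0.6] grip 0.24122870545091937 49.09510658704676
```

View pics/w3c.png

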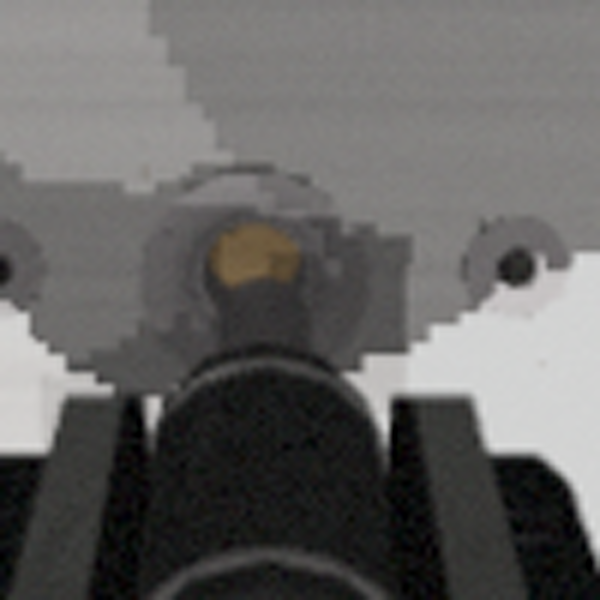

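The pin foot is at about (284, 238) and the ring centre at about (283.3, 231), with the foot 12 mm above the mouth.

```bash
python3 -c "
from h import *
b=px2w('w3',283.3,231,.058);f=px2w('w3',284,237.5,.0696);print(b,f,b-f)
b=px2w('w3',(505/6+240-4.5/6*0+ -85.8/2+0),229.5,.052);print(b)"
```

```text
[0.6090298  0.22388062 0.058     ] [0.60948023 0.22439567 0.0696    ] [-0.00045043 -0.00051506 -0.0116    ]
[0.61005367 0.22236826 0.052     ]
```

Call:
move_arm(deltas=[[[-1,0.0005,-0.0005,0.004,0],[-1,0.0005,-0.0005,0.008,0],[-1,0.0005,-0.0005,0.012,0],[-1,0.0005,-0.0005,0.016,0],[-1,0.0005,-0.0005,0.019,0],[-1,0.0005,-0.0005,0.021,0],[-1,0.0005,-0.0005,0.021,0],[-1,0.0005,-0.0005,0.021,0]]])

```text
time_s: 6.93
eef_pos: [0.6054, 0.2238, 0.0971]
ee_rot: [-0.003, 3.141, -0.0]
wrist_force: [2.1, -0.8, -2.2]
grip_width: 0.236
grip_force: 49.0
```

```bash
python3 -c "
from h import *
to(None)"
```

```text
t 6.9333 pos [0.6054 0.2238 0.0971] y 90.11 zax [ 0. -0. -1.] j [-0.28  0.66 -0.19  1.61  0.15  0.88  1.04] F [ 2.1 -0.8 -2.2] grip 0.23591198190976842 49.018590110354125
```

Call:
move_arm(deltas=[[[-1,0,0,0.001,0],[-1,0,0,0.002,0],[-1,0,0,0.003,0],[-1,0,0,0.004,0],[-1,0,0,0.0045,0],[-1,0,0,0.0045,0]]])

```text
time_s: 7.43
eef_pos: [0.6054, 0.2239, 0.0929]
ee_rot: [-0.003, 3.141, -0.0]
wrist_force: [2.5, -2.0, 1.2]
grip_width: 0.24
grip_force: 49.3
```

Call:
move_arm(deltas=[[[-1,0,0,0.0005,0],[-1,0,0,0.001,0],[-1,0,0,0.0013,0],[-1,0,0,0.0013,0]]])

```text
time_s: 7.77
eef_pos: [0.6056, 0.224, 0.0922]
ee_rot: [-0.003, 3.14, 0.0]
wrist_force: [2.5, -2.0, 5.3]
grip_width: 0.242
grip_force: 50.0
```

Call:
move_arm(deltas=[[[-1,0,0.001,0,0],[-1,0,0.002,0,0],[-1,0,0.003,0,0],[-1,0,0.004,0,0],[-1,0,0.005,0,0],[-1,0,0.006,0,0],[-1,0,0.007,0,0],[-1,0,0.008,0,0],[-1,0,0.008,0,0]]])

```text
time_s: 8.52
eef_pos: [0.6056, 0.2301, 0.0922]
ee_rot: [-0.001, 3.141, -0.004]
wrist_force: [1.6, -6.5, 7.0]
grip_width: 0.235
grip_force: 50.5
```

Call:
move_arm(deltas=[[[-1,0,0.001,0,0],[-1,0,0.002,0,0],[-1,0,0.003,0,0],[-1,0,0.004,0,0],[-1,0,0.005,0,0],[-1,0,0.006,0,0]]])

```text
time_s: 9.02
eef_pos: [0.6056, 0.2357, 0.0922]
ee_rot: [-0.001, 3.141, -0.005]
wrist_force: [2.1, -6.2, 7.5]
grip_width: 0.24
grip_force: 50.5
```

Call:
move_arm(deltas=[[[-1,0,0.001,0,0],[-1,0,0.002,-0.0003,0],[-1,0,0.003,-0.0003,0],[-1,0,0.004,-0.0003,0],[-1,0,0.005,-0.0003,0],[-1,0,0.006,-0.0003,0]]])

```text
time_s: 9.52
eef_pos: [0.6055, 0.242, 0.0923]
ee_rot: [-0.001, 3.141, -0.004]
wrist_force: [1.9, -5.6, 5.2]
grip_width: 0.239
grip_force: 50.3
```

Call:
move_arm(deltas=[[[-1,0,0.001,0,0],[-1,0,0.002,0,0],[-1,0,0.003,0,0],[-1,0,0.004,0,0],[-1,0,0.005,0,0],[-1,0,0.006,0,0]]])

```text
time_s: 10.02
eef_pos: [0.6055, 0.248, 0.0922]
ee_rot: [-0.001, 3.141, -0.004]
wrist_force: [2.4, -5.7, 5.7]
grip_width: 0.243
grip_force: 50.3
```

Call:
move_arm(deltas=[[[-1,0,0.001,0,0],[-1,0,0.002,0,0],[-1,0,0.003,0,0],[-1,0,0.004,0,0],[-1,0,0.005,0,0],[-1,0,0.006,0,0]]])

```text
time_s: 10.52
eef_pos: [0.6055, 0.2539, 0.0922]
ee_rot: [-0.001, 3.141, -0.004]
wrist_force: [2.1, -6.5, 6.0]
grip_width: 0.247
grip_force: 50.3
```

Call:
move_arm(deltas=[[[-1,0,0.001,0,0],[-1,0,0.002,0,0],[-1,0,0.003,0,0],[-1,0,0.004,0,0],[-1,0,0.005,0,0],[-1,0,0.006,0,0]]])

```text
time_s: 11.02
eef_pos: [0.6054, 0.2599, 0.0922]
ee_rot: [-0.001, 3.141, -0.004]
wrist_force: [1.6, -5.8, 5.8]
grip_width: 0.241
grip_force: 50.3
```

Call:
move_arm(deltas=[[[-1,0,0.001,0,0],[-1,0,0.002,0,0],[-1,0,0.003,0,0],[-1,0,0.004,0,0],[-1,0,0.005,0,0],[-1,0,0.006,0,0]]])

```text
time_s: 11.52
eef_pos: [0.6054, 0.2658, 0.0922]
ee_rot: [-0.001, 3.141, -0.004]
wrist_force: [2.5, -5.6, 6.4]
grip_width: 0.241
grip_force: 50.3
```

Call:
move_arm(deltas=[[[-1,0,0.001,0,0],[-1,0,0.002,0,0],[-1,0,0.003,0,0],[-1,0,0.004,0,0],[-1,0,0.005,0,0],[-1,0,0.006,0,0]]])

```text
time_s: 12.02
eef_pos: [0.6052, 0.2741, 0.0918]
ee_rot: [-0.003, 3.141, 0.0]
wrist_force: [3.5, -2.0, 0.6]
grip_width: 0.242
grip_force: 49.5
```

Call:
move_arm(deltas=[[[-1,-0.0003,0,0.0007,0],[-1,-0.0005,0,0.0014,0],[-1,-0.0005,0,0.002,0],[-1,-0.0005,0,0.0025,0],[-1,-0.0005,0,0.0025,0]]])

```text
time_s: 12.43
eef_pos: [0.6053, 0.2745, 0.089]
ee_rot: [0.004, -3.141, -0.001]
wrist_force: [2.4, 0.2, 0.4]
grip_width: 0.24
grip_force: 49.2
```

Call:
move_arm(deltas=[[[-1,-0.0005,0,0.001,0],[-1,-0.0005,0,0.002,0],[-1,-0.0005,0,0.003,0],[-1,-0.0005,0,0.0045,0],[-1,-0.0005,0,0.006,0],[-1,-0.0005,0,0.007,0],[-1,-0.0005,0,0.007,0]]])

```text
time_s: 13.02
eef_pos: [0.6056, 0.2741, 0.0818]
ee_rot: [0.004, -3.141, 0.0]
wrist_force: [0.8, -0.1, -1.6]
grip_width: 0.236
grip_force: 49.1
```

Call:
move_arm(deltas=[[[-1,0,0,0.0015,0],[-1,0,0,0.003,0],[-1,0,0,0.0045,0],[-1,0,0,0.006,0],[-1,0,0,0.0075,0],[-1,0,0,0.0085,0],[-1,0,0,0.009,0],[-1,0,0,0.009,0]]])

```text
time_s: 13.68
eef_pos: [0.6058, 0.274, 0.073]
ee_rot: [0.004, -3.141, 0.0]
wrist_force: [0.5, -0.3, -1.4]
grip_width: 0.241
grip_force: 49.1
```

Call:
move_arm(deltas=[[[-1,0,0,0.0007,0],[-1,0,0,0.0014,0],[-1,0,0,0.002,0],[-1,0,0,0.0025,0],[-1,0,0,0.0028,0],[-1,0,0,0.0028,0]]])

```text
time_s: 14.18
eef_pos: [0.606, 0.2741, 0.0713]
ee_rot: [-0.003, 3.141, 0.0]
wrist_force: [-2.0, -0.3, 4.8]
grip_width: 0.242
grip_force: 49.9
```

Call:
move_arm(deltas=[[[-0.4,0,0,0.002,0],[-0.2,0,0,0.002,0],[0,0,0,0.001,0],[0,0,0,0,0],[0,0,0,0,0],[0,0,0,-0.01,0],[0,0,0,-0.03,0],[0,0,0,-0.06,0],[0,0,0,-0.095,0],[0,0,0,-0.13,0],[0,0,0,-0.15,0],[0,0,0,-0.15,0]]])

```text
time_s: 15.18
eef_pos: [0.6081, 0.2754, 0.2273]
ee_rot: [-0.003, 3.133, 0.007]
wrist_force: [0.4, -0.4, -0.6]
grip_width: 0.499
grip_force: 0.0
```

```bash
python3 -c "
from h import *
a=shot('wrist','w4')['pixels']; s=shot('scene','s4')['pixels']; to(None)
u,v=w2px('s4',[.609,.274,.07]).astype(int)
o=np.zeros((600,800,3),np.uint8)
o[:300,:400]=cv2.resize(np.array(a),(400,300))
o[300:600,:400]=cv2.resize(np.array(s),(400,300))
o[:400,400:]=cv2.resize(np.array(s)[v-40:v+40,u-40:u+40],(400,400),interpolation=cv2.INTER_CUBIC)
cv2.imwrite('pics/m4.png',o[:,:,::-1])"
```

```text
t 15.2833 pos [0.6063 0.2742 0.222 ] y 90.12 zax [ 0.002  0.001 -1.   ] j [-0.35  0.58 -0.2   1.4   0.12  1.18  1.01] F [-0.5  0.5 -1.1] grip 0.5021462823386038 0.0
```

View pics/m4.png

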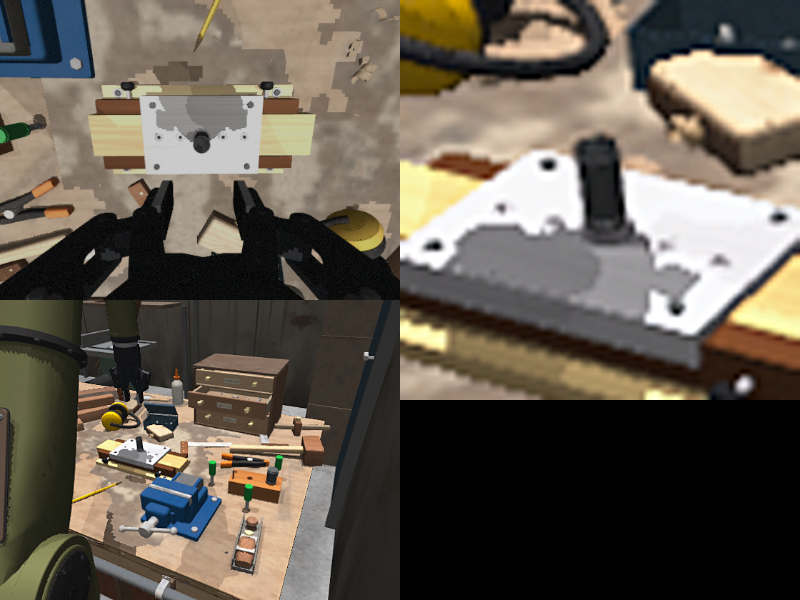

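The pictures show the pin standing in the bush with its head down on the rim (wrist panel (201,143)). The gripper is clear, and the thick pin, pencil and square are where they were.

```bash
python3 -c "
from rig import job
print(job.finish_job())"
```

```text
the job is handed in; nothing more can be done
None
```

The thin pin is seated in the index hole with its head down on the bush and the gripper clear of it; the job was handed in at about 15 s, and no verdict came back.

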